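# Nudge the routing template onto its locating pins

## Robot

A 6-joint arm with a two-finger parallel gripper is mounted at the origin on the work surface. World frame = base frame: x ahead of the robot, y to its left, z up, the work surface at z = 0. Lengths are in mm, angles in rad, forces in N, time in s.
With the tool pointing down it reaches from about 400 to 825 mm from the base axis. Payload 7 kg.
Tool frame: the origin (TCP) lies at the very end of the fingers, on their centre line; the grasp point (between the pads) lies 19 mm behind it; z points along the fingers, y is the direction in which the jaws open and shut (so a half turn about z gives the same grasp; the last joint's range is limited). The gripper opens to 85 mm and grips with 20 to 120 N. Pads are 22 mm wide; open, the fingers measure 114 mm over their backs; the gripper's body (76 mm by 85 mm) begins 54 mm behind the grasp point. The pads swing forward as they close: fully open they stand 13 mm farther back than shut.
Start: joints at [1.443, 0.359, 0.012, 0, -1.224, -0.288], TCP at [272.653, 617.459, 231.302] pointing down, gripper open.
Joint ranges: [-3.07, 3.07], [-1.43, 2.12], [-1.02, 1.25], [-3.03, 1.67], [-3.05, -0], [-3.03, 3.03]. Speed limits (rad/s): [2.39, 2.39, 3.01, 3.14, 3.14, 3.14].

## Interface

Orientations are given as a unit quaternion [x, y, z, w].
In Python, from station import robot, get_image, workorder, nets gives the robot as it stands.
- The arm moves only by the tool play_rows, never from a script. Its arguments are lists of equal length, an entry for each row: "grip": the opening, from 0 (shut) to 1 (fully open); "xyz": the shift along the tool's x, y, z in m, a list of three; "turn": the turn, a rotation vector about the tool's x, y, z in rad, a list of three. A call has 1 to 20 rows; each row shifts and turns the pose as measured when the row begins, along the tool's axes as they then stand; what a row does not reach is not made up. A row lasts 1/12 s, in which the tool goes at most 41.7 mm and 7.16 degrees, less where a joint would pass 70% of its speed; a pose out of reach is approached as far as the arm can. A call is refused whole if a number of a shift passes 0.0417 or a number of a turn 0.125, either way. A call with a gripper value outside its range is refused whole. The fingers move at their own pace and stop on an object; "force" is the grip in N (left out, the last holds). Time passes only in rows, so rows that do not move let the fingers close. It gives the time, the measured TCP pose, the force and the opening at its end, in the units of the state.
- robot.sense(): the state, without advancing time (a new reading comes with each control period).
- get_image(name): name is "scene" or "top" or "wrist"; returns a dict with "frame" (420x560x3 uint8, blue, green, red), "depth" (420x560 float32, mm along the optical axis (not along the pixel's ray), 0 where there is no reading), "mtx" (3x3 intrinsics, pixels), "view" (4x4, takes a point from world to camera coordinates); the wrist camera has in their place "tool_from_camera" (4x4, takes a point from camera to tool coordinates, whose origin is the TCP and whose axes are the flange's). Camera axes: x right, y up, looking along -z (the intrinsics and any distortion apply to the point x, -y, -z); pixel columns grow to the right and rows downward; lengths in mm; the calibration is good to about 2 mm. A picture is of the moment at which its call begins: read the wrist's pose just before it.
- workorder.sign_off(): hands the job in, once; it reports no verdict.
Trained networks look in a picture, given as the dict that the camera call returned (one of the last four; its "shot" number tells which), for a name from the list of things; names that differ only in an ending like _2 or _b are one class to them, and where a whole thing is asked for, a point or a joint stands for the part that bears it (a point fixed in the world has none). Each returns a list of dicts, best first, with "confidence" (0 to 1); they miss things now and then, are a little off and sometimes report something else, mostly with a low value. They report only what shows in the picture. A call takes as long as a camera call.
- nets.spot_in(target, picture): "bbox" ([left, top, width, height] in pixels, round what is visible of it).
- nets.outline_of(target, picture): "mask" (420x560 bool, what is visible of it) and "bbox" ([left, top, width, height] in pixels, round what is visible of it).
The state is a dict: "time_s": time; "q": joint angles; "qd": joint speeds; "tau": joint torques, N m; "ee_pos": TCP position; "tool_rot": TCP orientation; "force": force on the tool from outside, world axes, zero at the start; "wrist_torque": the same for the moment, N m; "width": opening from 0.0 (shut) to 1.0 (fully open).
Only numpy, scipy, OpenCV 4.12 (cv2) and the standard library are available. Lean on these libraries where they do the work, as an engineer would, in place of code of your own. Each camera call takes 0.05 s, during which the arm holds its last target. There are 200 camera calls.

## Task

The clear orange routing template is lying askew on top of the two steel locating pins that stand in the white panel. Using only the fingertips, gently nudge it sideways over the pins until both of its holes drop over them and it lies flat on the panel, then take the hand away. Only push it: do not take it between the fingers or pick it up, and leave the chisel, the sanding block and the brass ring lying on the panel where they are.

Things in the scene. Friction and masses are not known exactly. Their poses are not given: they have to be found in the camera images.
- template: the routing template: clear orange acrylic plate 150 mm (its x) by 230 mm (its y), 8 mm thick, 0.2 to 0.4 kg, with a window 84 mm across centred at x = -12 mm and two steel-bushed 12 mm holes. Origin: centre of the underside. At first it rests on both pins and its near (-x) edge, far edge about 14 mm up, 15 to 30 mm too near the robot, up to 22 mm to a side, turned up to 6 degrees. 1 to 4 N slides it
- panel: the white panel, 360 mm (its x) by 520 mm (its y) by 30 mm thick, held fast by orange dogs 22 mm high; origin: centre of its underside. Its drain recess, 70 mm across, 12 mm deep, is centred at x = -12 mm, y = 0, with pencilled centre lines that run out past the template. Template seated: origin above the panel's origin, axes parallel, its engraved lines over the pencil lines
- pin0 (a point): the top of the left (+y) locating pin: dark steel, 10 mm across with a rounded nose, standing 12 mm above the panel at the panel's x = +30 mm, y = +85 mm
- pin1 (a point): the top of the right (-y) locating pin, the same, at the panel's x = +30 mm, y = -85 mm
- hole0 (a point): centre of the lower mouth of the template's left (+y) hole, which belongs on pin0; at x = +30 mm, y = +85 mm in the template; level with the panel's top face when seated
- hole1 (a point): centre of the lower mouth of the template's right (-y) hole, which belongs on pin1; at x = +30 mm, y = -85 mm in the template
- window (a point): centre of the lower mouth of the template's round window, 84 mm across
- chisel: a wood chisel, 255 mm long, round beech handle 27 mm thick with steel ferrules, lying on the panel; origin under its middle, x along it towards the cutting edge
- sanding_block: a cork sanding block 60 x 110 x 38 mm lying on the panel's far left corner; origin at the centre of its underside
- guide_bush: a brass ring 36 mm across and 12 mm high lying on the panel behind the template; origin at the centre of its underside

How it is judged:
By the outcome, as a careful person would: the job done as asked, in the order asked, and still so for the second after the job is handed in, with the robot touching nothing.
It also fails if it takes over 72 s, if anything falls off the work surface, if the arm or the gripper's body presses on something with over 40 N, if the wrist force passes 120 N, or if a joint passes its speed limit or range.

## Working session

There is one attempt and no reset: what is moved stays moved. The work goes in short steps, Python scripts to look and compute and a tool call to move; the robot and the scene stay as the last step left them, time stands still between calls to the robot, and variables do not carry over. Pictures are saved under pics/ and viewed, about 8 in all and at most 12, crops included, and the job is handed in when it is done.

Besides the shell and the picture viewer there is one more tool, called after "Emit:" in YAML: its name, and indented under it one key for each argument. play_rows: Moves the arm, as the interface text tells. Its arguments: {"type":"object","properties":{"grip":{"type":"array"},"xyz":{"type":"array"},"turn":{"type":"array"},"force":{"type":"number"}},"required":["grip","xyz","turn"]}

```bash
mkdir -p pics; ls
cat > h.py <<'E'
import numpy as np, cv2
from station import robot, get_image, workorder, nets
from scipy.spatial.transform import Rotation as R
def camw(p, s=None):
    "camera->world 4x4"
    if 'view' in p: return np.linalg.inv(p['view'])
    T=np.eye(4); T[:3,:3]=R.from_quat(s['tool_rot']).as_matrix(); T[:3,3]=s['ee_pos']
    return T@p['tool_from_camera']
def ray(p,u,v,s=None):
    T=camw(p,s); K=p['mtx']; d=np.array([(u-K[0,2])/K[0,0],-(v-K[1,2])/K[1,1],-1.])
    return T[:3,3],T[:3,:3]@d
def atz(p,u,v,z,s=None):
    o,d=ray(p,u,v,s); return o+d*(z-o[2])/d[2]
def dep(p,u,v,s=None):
    o,d=ray(p,u,v,s); return o+d*p['depth'][int(v),int(u)]
def proj(p,X,s=None):
    T=np.linalg.inv(camw(p,s)); c=T[:3,:3]@np.array(X,float)+T[:3,3]; K=p['mtx']
    return np.array([K[0,0]*c[0]/-c[2]+K[0,2],K[1,1]*-c[1]/-c[2]+K[1,2]])
E
python3 - <<'E'
from h import *
s=robot.sense(); print({k:np.round(v,3) for k,v in s.items()})
for n in ['top','scene']:
    p=get_image(n); cv2.imwrite(f'pics/{n}0.png',p['frame']); print(n,p['mtx'].round(1).tolist(),camw(p).round(2).tolist(), [k for k in p])
    for t in ['template','panel','pin0','pin1','hole0','hole1','window','chisel','sanding_block','guide_bush']:
        r=nets.spot_in(t,p)
        print(t,[(np.round(q['bbox'],1).tolist(),round(q['confidence'],2)) for q in r[:2]])
E
```

```text
pics
{'time_s': np.float64(0.0), 'q': array([ 1.443,  0.359,  0.011, -0.   , -1.224, -0.288]), 'qd': array([ 0.   ,  0.001,  0.   ,  0.002,  0.001, -0.   ]), 'tau': array([-1.0000e-03, -5.8332e+01,  2.9340e+01,  6.9360e+00, -6.0000e-03,
        0.0000e+00]), 'ee_pos': array([272.479, 617.038, 230.36 ]), 'tool_rot': array([ 0.978, -0.206, -0.   ,  0.001]), 'force': array([ 0.324, -0.175,  0.712]), 'wrist_torque': array([0.014, 0.035, 0.026]), 'width': np.float64(1.0)}
top [[411.2, 0.0, 280.3], [0.0, 411.2, 211.3], [0.0, 0.0, 1.0]] [[-0.02, 1.0, -0.08, 568.1], [-1.0, -0.02, -0.0, 7.78], [-0.01, 0.08, 1.0, 834.08], [0.0, 0.0, 0.0, 1.0]] ['frame', 'depth', 'mtx', 'view', 'shot']
template [([221.3, 195.9, 136.2, 106.0], 0.8)]
panel [([146.1, 122.8, 294.3, 232.6], 0.55)]
pin0 [([146.1, 123.7, 295.3, 235.0], 0.73)]
pin1 [([146.1, 123.7, 295.3, 235.0], 0.73)]
hole0 [([318.6, 161.3, 24.6, 20.8], 0.69), ([219.0, 194.2, 136.0, 109.6], 0.64)]
hole1 [([318.6, 161.3, 24.6, 20.8], 0.69), ([219.0, 194.2, 136.0, 109.6], 0.64)]
window [([217.5, 197.0, 134.9, 107.4], 0.78)]
chisel [([387.1, 193.4, 41.3
[... 231 characters left out ...]
 204.2], [0.0, 0.0, 1.0]] [[0.83, -0.3, 0.47, 1089.62], [0.56, 0.43, -0.71, -660.9], [0.01, 0.85, 0.53, 557.26], [0.0, 0.0, 0.0, 1.0]] ['frame', 'depth', 'mtx', 'view', 'shot']
template [([160.6, 170.6, 142.6, 70.7], 0.61)]
panel [([63.2, 145.0, 338.1, 205.8], 0.7)]
pin0 [([62.9, 145.9, 339.4, 210.0], 0.9)]
pin1 [([62.9, 145.9, 339.4, 210.0], 0.9)]
hole0 [([160.0, 171.7, 149.9, 67.8], 0.61)]
hole1 [([160.0, 171.7, 149.9, 67.8], 0.61)]
window [([158.7, 173.5, 148.1, 65.5], 0.93)]
chisel [([102.0, 219.7, 79.6, 91.4], 0.66), ([63.0, 147.1, 340.2, 206.6], 0.62)]
sanding_block [([327.9, 174.4, 59.2, 46.3], 0.76), ([59.7, 145.9, 341.4, 207.0], 0.56)]
guide_bush [([261.2, 246.1, 22.4, 16.4], 0.85)]
```

Run:
```python
import cv2
a=cv2.imread('pics/top0.png')[105:370,130:455]
cv2.imwrite('pics/top0c.png',cv2.resize(a,None,fx=2.4,fy=2.25,interpolation=cv2.INTER_CUBIC))
```

```text
(no output)
```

View pics/top0c.png

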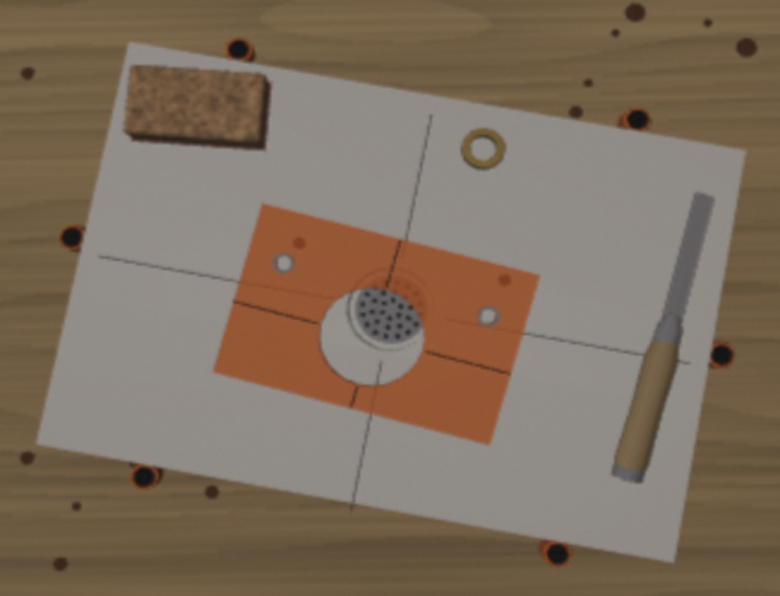

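The picture shows the template (crop corners (262,205), (539,275), (490,443), (214,373)) shifted near and slightly turned. The pins show through it as dark spots at (299,243) and (504,280), while the bushed holes are at (284,263) and (488,316).

Run:
```python
from h import *
p=get_image('top'); f=lambda c:(c[0]/2.4+130-.3,c[1]/2.25+105-.3)
A=lambda c,z: atz(p,*f(c),z)
C=np.array([A(c,30) for c in [(129,42),(745,150),(674,562),(37,444)]]); print('panel corners',C.round(1).tolist(),C.mean(0).round(1))
print('sides',[np.linalg.norm(C[i]-C[i-1]).round(1) for i in range(4)])
ang=lambda v: np.degrees(np.arctan2(v[1],v[0]))
print('panel yaw',ang(C[0]-C[3]),ang(C[1]-C[2]),ang(C[0]-C[1])-90,ang(C[3]-C[2])-90)
T=np.array([A(c,z) for c,z in [((262,205),51),((539,275),51),((490,443),38),((214,373),38)]]);print('tmpl',T.round(1).tolist(),T.mean(0).round(1))
print('yaw',ang(T[0]-T[3]),ang(T[1]-T[2]),ang(T[0]-T[1])-90,ang(T[3]-T[2])-90)
P=[A((299,243),41),A((504,280),41)];H=[A((284,263),50),A((488,316),50)]
print('pins',np.round(P,1),'holes',np.round(H,1),ang(P[0]-P[1])-90,ang(H[0]-H[1])-90)
s=robot.sense(); w=get_image('wrist'); print(w['tool_from_camera'].round(3).tolist(),w['mtx'].round(1).tolist())
r=R.from_quat(s['tool_rot']).as_matrix(); print(r.round(3).tolist())
```

```text
panel corners [[815.2, 202.2, 30.0], [708.5, -305.1, 30.0], [357.2, -231.3, 30.0], [464.2, 275.7, 30.0]] [586.3 -14.6  30. ]
sides [np.float64(358.6), np.float64(518.4), np.float64(358.9), np.float64(518.2)]
panel yaw -11.818274469093264 -11.857484759361386 -11.880095864126233 -11.90894930301998
tmpl [[664.7, 90.5, 51.0], [601.0, -128.7, 51.0], [459.9, -87.4, 38.0], [522.6, 131.6, 38.0]] [562.    1.5  44.5]
yaw -16.15731216603864 -16.299366682228627 -16.194349055213962 -15.951202192125606
pins [[ 632.4   62.    41. ]
 [ 597.7 -102.2   41. ]] holes [[614.9  73.5  50. ]
 [567.2 -87.4  50. ]] -11.958572767935024 -16.51013171887925
[[0.0, 0.953, 0.303, 78.159], [1.0, -0.0, 0.0, 0.254], [0.0, 0.303, -0.953, -143.1], [0.0, 0.0, 0.0, 1.0]] [[378.5, 0.0, 282.1], [0.0, 378.5, 208.9], [0.0, 0.0, 1.0]]
[[0.915, -0.404, -0.0], [-0.404, -0.915, -0.0], [-0.0, 0.0, -1.0]]
```

Emit:
play_rows:
  grip: [1, 1, 1, 1, 1, 1, 1, 1, 1, 1, 1, 1, 1, 1, 1, 1, 1, 1, 1, 1]
  xyz:
    - [0, 0, 0]
    - [0, 0, 0]
    - [0.018, 0.034, 0]
    - [0.018, 0.034, 0]
    - [0.018, 0.034, 0]
    - [0.018, 0.034, 0]
    - [0.018, 0.034, 0]
    - [0.018, 0.034, 0]
    - [0.018, 0.034, 0]
    - [0.018, 0.034, 0]
    - [0.018, 0.034, 0]
    - [0.018, 0.034, 0]
    - [0.018, 0.034, 0]
    - [0.018, 0.034, 0]
    - [0.018, 0.034, 0]
    - [0.018, 0.034, 0]
    - [0.018, 0.034, 0]
    - [0.018, 0.034, 0]
    - [0, 0, 0]
    - [0, 0, 0]
  turn:
    - [0, 0, -0.105]
    - [0, 0, -0.105]
    - [0, 0, 0]
    - [0, 0, 0]
    - [0, 0, 0]
    - [0, 0, 0]
    - [0, 0, 0]
    - [0, 0, 0]
    - [0, 0, 0]
    - [0, 0, 0]
    - [0, 0, 0]
    - [0, 0, 0]
    - [0, 0, 0]
    - [0, 0, 0]
    - [0, 0, 0]
    - [0, 0, 0]
    - [0, 0, 0]
    - [0, 0, 0]
    - [0, 0, 0]
    - [0, 0, 0]

```text
time_s: 2.87
ee_pos: [454.8, 1.1, 232.6]
tool_rot: [0.995, -0.096, 0.005, -0.003]
force: [-0.0, -0.0, -0.8]
width: 1.002
```

```bash
cat >> h.py <<'E'
PO=np.array([586.3,-14.6]); PY=np.radians(-11.87)
U=np.array([np.cos(PY),np.sin(PY)]); V=np.array([-U[1],U[0]])
def pan(X): d=np.array(X)[:2]-PO; return np.array([d@U,d@V])
def st(s):
    r=R.from_quat(s['tool_rot']).as_matrix(); 
    print('t',round(float(s['time_s']),2),'panel xy',pan(s['ee_pos']).round(1),'z',round(float(s['ee_pos'][2]),1),'yaw-panel deg',np.degrees(np.arctan2(r[1,0],r[0,0])-PY).round(2),'zax',r[:,2].round(3),'F',np.round(s['force'],1),'w',round(float(s['width']),2))
E
python3 - <<'E'
from h import *
s=robot.sense(); p=get_image('wrist'); st(s)
cv2.imwrite('pics/w1.png',p['frame'])
for n,x,y,z in [('pin0',30,85,41),('pin1',30,-85,41),('ctr',-12,0,30)]:
    print(n,proj(p,[*(PO+U*x+V*y),z],s).round(1))
E
```

```text
t 2.87 panel xy [-131.9  -11.6] z 232.6 yaw-panel deg 0.89 zax [ 0.01   0.004 -1.   ] F [-0.  -0.  -0.8] w 1.0
pin0 [162.6 -23.5]
pin1 [380.3 -20.1]
ctr [271.5  38.6]
```

View pics/w1.png

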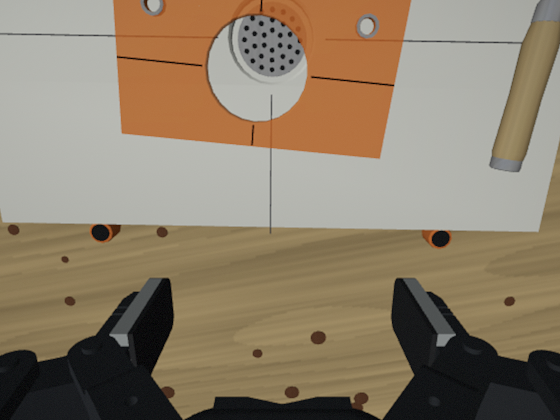

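The wrist view shows the template with its near corners at (122,133) and (380,158) and holes at (152,4) and (367,27). The recess is at about (270,40), which matches my panel pose (271.5,38.6).

Emit:
play_rows:
  grip: [1, 1, 1, 1, 1, 1, 1, 1]
  xyz:
    - [-0.006, -0.01, 0.03]
    - [-0.006, -0.01, 0.03]
    - [0, 0, 0.03]
    - [0, 0, 0.03]
    - [0, 0, 0.03]
    - [0, 0, 0.02]
    - [0, 0, 0]
    - [0, 0, 0]
  turn:
    - [0, 0.01, 0.008]
    - [0, 0, 0.008]
    - [0, 0, 0]
    - [0, 0, 0]
    - [0, 0, 0]
    - [0, 0, 0]
    - [0, 0, 0]
    - [0, 0, 0]

```text
time_s: 3.58
ee_pos: [452.2, 34.1, 60.6]
tool_rot: [0.995, -0.097, 0.015, -0.005]
force: [-0.0, -0.2, 0.3]
width: 1.001
```

Run:
```python
from h import *
st(robot.sense())
```

```text
t 3.58 panel xy [-141.3   20.1] z 60.6 yaw-panel deg 0.69 zax [ 0.03   0.006 -1.   ] F [-0.  -0.2  0.3] w 1.0
```

Emit:
play_rows:
  grip: [1, 1, 1, 1, 1]
  xyz:
    - [-0.001, 0.006, 0.012]
    - [0, 0.005, 0.01]
    - [0, 0, 0]
    - [0, 0, 0.004]
    - [0, 0, 0]
  turn:
    - [0, -0.025, 0.01]
    - [0, 0, 0]
    - [0, 0, 0]
    - [0, 0, 0]
    - [0, 0, 0]

```text
time_s: 4.0
ee_pos: [453.3, 28.9, 40.1]
tool_rot: [0.995, -0.099, 0.006, -0.008]
force: [-0.4, 0.6, -0.6]
width: 0.998
```

Run:
```python
from h import *
s=robot.sense(); st(s)
```

```text
t 4.0 panel xy [-139.1   15.2] z 40.1 yaw-panel deg 0.54 zax [ 0.013  0.015 -1.   ] F [-0.4  0.6 -0.6] w 1.0
```

Emit:
play_rows:
  grip: [1, 1, 1, 1, 1, 1]
  xyz:
    - [0, 0.005, 0.007]
    - [0, 0.005, 0.005]
    - [0, 0, 0.004]
    - [0, 0, 0.002]
    - [0, 0, 0.001]
    - [0, 0, 0]
  turn:
    - [0, -0.012, 0.01]
    - [0.012, 0, 0]
    - [0, 0, 0]
    - [0, 0, 0]
    - [0, 0, 0]
    - [0, 0, 0]

```text
time_s: 4.5
ee_pos: [454.0, 20.9, 22.9]
tool_rot: [0.994, -0.103, 0.002, -0.016]
force: [0.5, -0.5, -0.9]
width: 0.998
```

Run:
```python
from h import *
s=robot.sense(); st(s); p=get_image('wrist'); cv2.imwrite('pics/w2.png',p['frame'])
print([proj(p,[*(PO+U*x+V*y),30],s).round(1).tolist() for x,y in [(-180,0),(-12,0)]])
```

```text
t 4.5 panel xy [-136.8    7.6] z 22.9 yaw-panel deg -0.01 zax [ 0.008  0.032 -0.999] F [ 0.5 -0.5 -0.9] w 1.0
[[297.9, 378.7], [304.9, -72.0]]
```

View pics/w2.png

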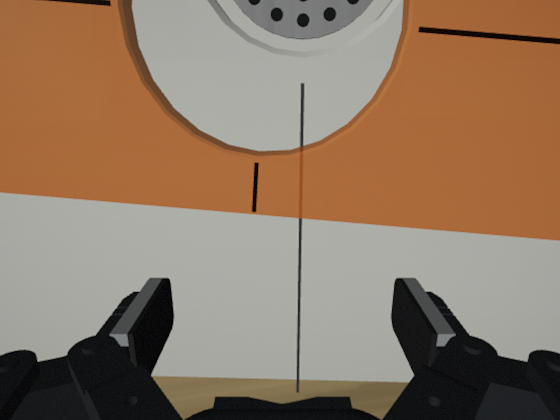

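Emit:
play_rows:
  grip: [1, 1, 1, 1, 1, 1, 1, 1, 1, 1]
  xyz:
    - [0, 0, 0.003]
    - [0, 0, 0.001]
    - [0.004, 0, 0]
    - [0.004, 0, 0]
    - [0.004, 0, 0]
    - [0.003, 0, 0]
    - [0.003, 0, 0]
    - [0.003, 0, 0]
    - [0.003, 0, 0]
    - [0, 0, 0]
  turn:
    - [-0.02, 0, 0]
    - [-0.015, 0, 0]
    - [0, 0, 0]
    - [0, 0, 0]
    - [0, 0, 0]
    - [0, 0, 0]
    - [0, 0, 0]
    - [0, 0, 0]
    - [0, 0, 0]
    - [0, 0, 0]

```text
time_s: 5.38
ee_pos: [479.1, 15.5, 19.5]
tool_rot: [0.995, -0.104, -0.001, 0.001]
force: [-1.1, -0.0, 1.2]
width: 1.002
```

Run:
```python
from h import *
s=robot.sense(); st(s)
```

```text
t 5.38 panel xy [-111.1    7.4] z 19.5 yaw-panel deg -0.06 zax [-0.002 -0.003 -1.   ] F [-1.1 -0.   1.2] w 1.0
```

Emit:
play_rows:
  grip: [1, 1, 1, 1, 1, 1]
  xyz:
    - [0.002, 0, 0]
    - [0.003, 0, 0]
    - [0.003, 0, 0]
    - [0.002, 0, 0]
    - [0.002, 0, 0]
    - [0, 0, 0]
  turn:
    - [0, 0, 0]
    - [0, 0, 0]
    - [0, 0, 0]
    - [0, 0, 0]
    - [0, 0, 0]
    - [0, 0, 0]

```text
time_s: 5.88
ee_pos: [488.6, 11.2, 19.0]
tool_rot: [0.994, -0.105, -0.003, 0.003]
force: [-3.3, 0.1, 2.7]
width: 0.996
```

Run:
```python
from h import *
s=robot.sense(); st(s); p=get_image('wrist'); t=get_image('top')
a=cv2.resize(t['frame'][180:320,200:390],None,fx=3,fy=3,interpolation=cv2.INTER_CUBIC)
b=cv2.resize(p['frame'],None,fx=.5,fy=.5)
c=np.zeros((600,800,3),np.uint8); c[:420,:570]=a; c[390:600,520:800]=b
cv2.imwrite('pics/c3.png',c)
```

```text
t 5.88 panel xy [-100.9    5.2] z 19.0 yaw-panel deg -0.18 zax [-0.007 -0.004 -1.   ] F [-3.3  0.1  2.7] w 1.0
```

View pics/c3.png

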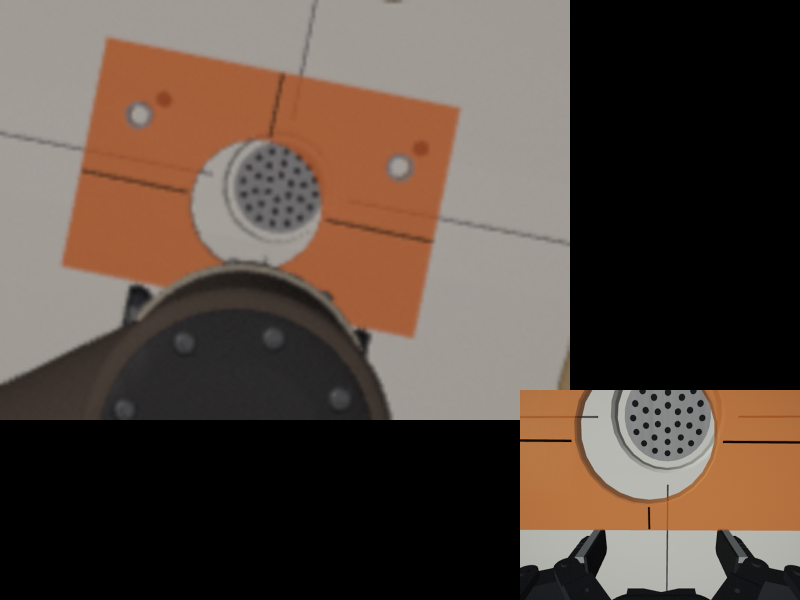

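The template is now parallel to the panel. Its holes at crop (139,114) and (400,167) sit near-left of the pins at (164,99) and (421,149).

Run:
```python
from h import *
t=get_image('top'); f=lambda c:((c[0]+.5)/3-.5+200,(c[1]+.5)/3-.5+180)
for h,q in [((139,114),(164,99)),((400,167),(421,149))]:
    H=pan(atz(t,*f(h),50));P=pan(atz(t,*f(q),42));print(H.round(1),P.round(1),(P-H).round(1))
Hs=[atz(t,*f(h),50) for h in [(139,114),(400,167)]];d=Hs[0]-Hs[1];print(np.degrees(np.arctan2(d[1],d[0]))-90+11.87)
# template corners at top
for c,z in [((107,38),52),((460,108),52),((413,338),38),((62,266),38)]: print(pan(atz(t,*f(c),z)).round(1))
```

```text
[16.5 97.4] [29.4 84.3] [ 12.9 -13.1]
[ 14.6 -71.8] [ 28.8 -83.9] [ 14.3 -12.1]
-0.6496812777400489
[ 60.3 126.8]
[  58.4 -102.3]
[ -90.3 -100.7]
[-87.9 128. ]
```

Emit:
play_rows:
  grip: [1, 1, 1, 1, 0, 0, 0, 0, 0, 0, 0, 0]
  xyz:
    - [-0.008, 0, -0.001]
    - [-0.008, 0, -0.005]
    - [0, 0, -0.02]
    - [0, 0, -0.03]
    - [0, -0.02, -0.02]
    - [0.016, -0.028, 0]
    - [0.016, -0.028, 0]
    - [0.016, -0.028, 0]
    - [0.016, -0.028, 0]
    - [0.016, -0.02, 0]
    - [0.016, 0, 0]
    - [0, 0, 0]
  turn:
    - [0, 0, 0]
    - [0, 0, 0]
    - [0, 0, 0]
    - [0, 0, 0]
    - [0, 0, 0]
    - [0, 0, 0]
    - [0, 0, 0]
    - [0, 0, 0]
    - [0, 0, 0]
    - [0, 0, 0]
    - [0, 0, 0]
    - [0, 0, 0]

```text
time_s: 7.03
ee_pos: [601.6, 155.8, 106.6]
tool_rot: [0.995, -0.102, 0.006, -0.003]
force: [0.9, -0.3, 0.3]
width: 0.0
```

Run:
```python
from h import *
s=robot.sense(); st(s)
```

```text
t 7.03 panel xy [-20.1 169.9] z 106.6 yaw-panel deg 0.17 zax [ 0.012  0.005 -1.   ] F [ 0.9 -0.3  0.3] w 0.0
```

Emit:
play_rows:
  grip: [0, 0, 0, 0, 0, 0, 0]
  xyz:
    - [0.005, 0, 0.025]
    - [0.003, 0, 0.02]
    - [0, 0, 0.015]
    - [0, 0, 0.005]
    - [0, 0, 0]
    - [0, 0, 0.002]
    - [0, 0, 0]
  turn:
    - [0, -0.012, 0]
    - [0, 0, 0]
    - [0, 0, 0]
    - [0, 0, 0]
    - [0, 0, 0]
    - [0, 0, 0]
    - [0, 0, 0]

```text
time_s: 7.62
ee_pos: [609.7, 158.2, 42.6]
tool_rot: [0.995, -0.1, 0.003, -0.006]
force: [0.2, 0.0, 0.1]
width: -0.002
```

Run:
```python
from h import *
s=robot.sense(); st(s)
```

```text
t 7.62 panel xy [-12.7 173.9] z 42.6 yaw-panel deg 0.37 zax [ 0.008  0.012 -1.   ] F [0.2 0.  0.1] w -0.0
```

Emit:
play_rows:
  grip: [0, 0, 0, 0, 0, 0, 0, 0]
  xyz:
    - [0, 0, 0.004]
    - [0, 0, 0.003]
    - [0.001, 0.006, 0]
    - [0, 0.006, 0.0]
    - [0, 0.006, 0]
    - [0, 0.004, 0]
    - [0, 0.004, 0]
    - [0, 0, 0]
  turn:
    - [-0.012, 0, 0]
    - [0, 0, 0]
    - [0, 0, 0]
    - [0, 0, 0]
    - [0, 0, 0]
    - [0, 0, 0]
    - [0, 0, 0]
    - [0, 0, 0]

```text
time_s: 8.28
ee_pos: [606.3, 130.5, 38.9]
tool_rot: [0.995, -0.1, 0.005, -0.001]
force: [-1.0, -0.2, -0.2]
width: 0.0
```

Run:
```python
from h import *
s=robot.sense(); st(s); p=get_image('wrist'); cv2.imwrite('pics/w4.png',cv2.resize(p['frame'],None,fx=.8,fy=.8))
```

```text
t 8.28 panel xy [-10.3 146.1] z 38.9 yaw-panel deg 0.4 zax [ 0.011  0.002 -1.   ] F [-1.  -0.2 -0.2] w 0.0
```

View pics/w4.png

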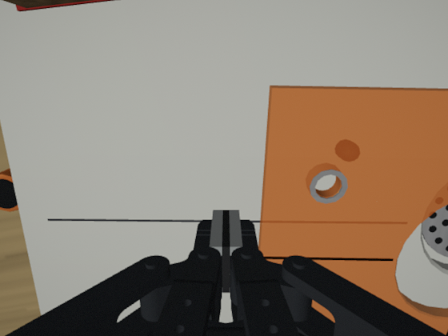

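The wrist view shows the shut fingertips at (226,225), left of the template's left edge at x≈263. The hole is at (329,184) and its pin at (347,150).

Emit:
play_rows:
  grip: [0, 0, 0, 0, 0, 0, 0, 0]
  xyz:
    - [0, 0, 0.004]
    - [0, 0, 0.001]
    - [0, 0.002, 0]
    - [0, 0.002, 0]
    - [0, 0.002, 0]
    - [0, 0.002, 0]
    - [0, 0.002, 0]
    - [0, 0, 0]
  turn:
    - [0, 0, 0]
    - [0, 0, 0]
    - [0, 0, 0]
    - [0, 0, 0]
    - [0, 0, 0]
    - [0, 0, 0]
    - [0, 0, 0]
    - [0, 0, 0]

```text
time_s: 9.0
ee_pos: [605.6, 121.8, 33.6]
tool_rot: [0.995, -0.1, 0.006, -0.002]
force: [1.0, 0.4, -0.4]
width: 0.001
```

```bash
cat > off.py <<'E'
from h import *
# relative offset pin-hole in top view: bush = bright grey blob inside orange; pin = dark blob
def show(tag,wr=True):
    s=robot.sense(); st(s); t=get_image('top')
    a=cv2.resize(t['frame'][180:320,200:390],None,fx=3,fy=3,interpolation=cv2.INTER_CUBIC)
    c=np.zeros((600,800,3),np.uint8); c[:420,:570]=a
    if wr: c[390:600,520:800]=cv2.resize(get_image('wrist')['frame'],None,fx=.5,fy=.5)
    cv2.imwrite(f'pics/{tag}.png',c)
def edge():
    "panel-frame template edges from orange mask in the top image (top face), rough: centroid + minAreaRect"
    t=get_image('top'); h=cv2.cvtColor(t['frame'],cv2.COLOR_BGR2HSV)
    m=((h[...,0]<16)&(h[...,1]>120)&(h[...,2]>70)).astype(np.uint8); m[:180]=0;m[320:]=0;m[:,:200]=0;m[:,390:]=0
    n,l,S,C=cv2.connectedComponentsWithStats(m); i=1+np.argmax(S[1:,4])
    (cx,cy),wh,an=cv2.minAreaRect(cv2.findContours((l==i).astype(np.uint8),0,1)[0][0]) if 0 else cv2.minAreaRect(np.argwhere(l==i)[:,::-1].astype(np.float32))
    print('rect centre panel',pan(atz(t,cx,cy,45)).round(1),'wh',np.round(wh,1),'ang',round(an,2))
E
python3 -c "
from off import *
st(robot.sense()); edge()"
```

```text
t 9.0 panel xy [ -9.2 137.5] z 33.6 yaw-panel deg 0.44 zax [ 0.013  0.004 -1.   ] F [ 1.   0.4 -0.4] w 0.0
rect centre panel [-14.3   9. ] wh [119.7  77.5] ang 11.89
```

Emit:
play_rows:
  grip: [0, 0, 0, 0, 0]
  xyz:
    - [0, 0.002, 0]
    - [0, 0.002, 0]
    - [0, 0.002, 0]
    - [0, 0.002, 0]
    - [0, 0, 0]
  turn:
    - [0, 0, 0]
    - [0, 0, 0]
    - [0, 0, 0]
    - [0, 0, 0]
    - [0, 0, 0]

```text
time_s: 9.47
ee_pos: [604.2, 113.7, 33.7]
tool_rot: [0.995, -0.099, 0.007, -0.003]
force: [0.9, 0.9, -0.8]
width: 0.001
```

```bash
python3 -c "
from off import *
edge(); show('c5')"
```

```text
rect centre panel [-14.7   0.7] wh [119.6  77.5] ang 12.09
t 9.52 panel xy [ -8.9 129.3] z 33.8 yaw-panel deg 0.46 zax [ 0.014  0.004 -1.   ] F [-0.2  0.2 -0.2] w 0.0
```

View pics/c5.png

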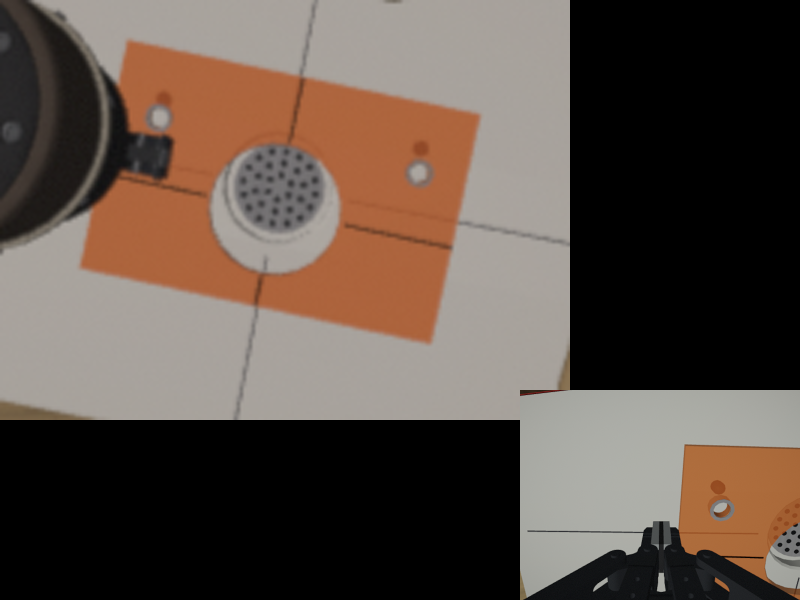

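Sideways the template now lines up: the engraved centre line at (258,300)–(303,77) lies on the pencil line. The holes at (160,117) and (419,173) are directly near of the pins at (164,99) and (421,149).

Run:
```python
from h import *
t=get_image('top'); f=lambda c:((c[0]+.5)/3-.5+200,(c[1]+.5)/3-.5+180)
for h,q in [((160,117),(164,99)),((419,173),(421,149))]:
    H=pan(atz(t,*f(h),50));P=pan(atz(t,*f(q),42));print(H.round(1),P.round(1),(P-H).round(1))
```

```text
[17.1 83.9] [29.4 84.3] [12.3  0.4]
[ 13.1 -84.3] [ 28.8 -83.9] [15.7  0.4]
```

Emit:
play_rows:
  grip: [0, 0, 0, 0, 1, 1, 1, 1, 1, 1, 1, 1, 1]
  xyz:
    - [0, -0.008, 0]
    - [0, -0.008, 0]
    - [0, 0, -0.025]
    - [0, 0, -0.03]
    - [-0.018, 0.022, 0]
    - [-0.018, 0.022, 0]
    - [-0.018, 0.022, 0]
    - [-0.018, 0.022, 0]
    - [-0.018, 0.022, 0]
    - [-0.018, 0.022, 0]
    - [0, 0, 0]
    - [0, 0, 0]
    - [0, 0, 0]
  turn:
    - [0, 0, 0]
    - [0, 0, 0]
    - [0, 0, 0]
    - [0, 0, 0]
    - [0, 0, 0]
    - [0, 0, 0]
    - [0, 0, 0]
    - [0, 0, 0]
    - [0, 0, 0]
    - [0, 0, 0]
    - [0, -0.014, 0.008]
    - [0, 0, 0]
    - [0, 0, 0]

```text
time_s: 10.75
ee_pos: [470.6, 24.4, 89.0]
tool_rot: [0.995, -0.101, -0.001, -0.002]
force: [-0.3, -0.6, 0.1]
width: 0.998
```

```bash
python3 -c "
from off import *
st(robot.sense())"
```

```text
t 10.75 panel xy [-121.2   14.4] z 89.0 yaw-panel deg 0.27 zax [-0.002  0.004 -1.   ] F [-0.3 -0.6  0.1] w 1.0
```

Emit:
play_rows:
  grip: [1, 1, 1, 1, 1, 1, 1, 1]
  xyz:
    - [-0.004, 0.007, 0.02]
    - [0, 0.006, 0.02]
    - [0, 0, 0.012]
    - [0, 0, 0.005]
    - [0, 0, 0]
    - [0, 0, 0.003]
    - [0, 0, 0.002]
    - [0, 0, 0]
  turn:
    - [0, 0, 0.008]
    - [0, 0, 0]
    - [0, 0, 0]
    - [0, 0, 0]
    - [0, 0, 0]
    - [0, 0, 0]
    - [0, 0, 0]
    - [0, 0, 0]

```text
time_s: 11.42
ee_pos: [471.2, 18.0, 26.7]
tool_rot: [0.995, -0.103, 0.003, -0.003]
force: [0.3, 0.6, 0.3]
width: 1.003
```

```bash
python3 -c "
from off import *
st(robot.sense())"
```

```text
t 11.42 panel xy [-119.4    8.2] z 26.7 yaw-panel deg 0.09 zax [ 0.006  0.006 -1.   ] F [0.3 0.6 0.3] w 1.0
```

Emit:
play_rows:
  grip: [1, 1, 1, 1, 1, 1, 1, 1, 1, 1]
  xyz:
    - [0, 0.004, 0.003]
    - [0, 0.002, 0.002]
    - [0, 0, 0]
    - [0.004, 0, 0]
    - [0.004, 0, 0]
    - [0.003, 0, 0]
    - [0.002, 0, 0]
    - [0.002, 0, 0]
    - [0.002, 0, 0]
    - [0, 0, 0]
  turn:
    - [0, 0, 0]
    - [0, 0, 0]
    - [0, 0, 0]
    - [0, 0, 0]
    - [0, 0, 0]
    - [0, 0, 0]
    - [0, 0, 0]
    - [0, 0, 0]
    - [0, 0, 0]
    - [0, 0, 0]

```text
time_s: 12.25
ee_pos: [489.3, 8.0, 23.1]
tool_rot: [0.995, -0.103, 0.004, -0.004]
force: [0.3, 0.6, 2.1]
width: 1.002
```

```bash
python3 -c "
from off import *
edge(); show('c6')"
```

```text
rect centre panel [-14.6   0.5] wh [119.6  78. ] ang 11.77
t 12.3 panel xy [-99.5   2.3] z 23.2 yaw-panel deg 0.08 zax [ 0.009  0.007 -1.   ] F [-1.5 -0.9  1.4] w 1.0
```

View pics/c6.png

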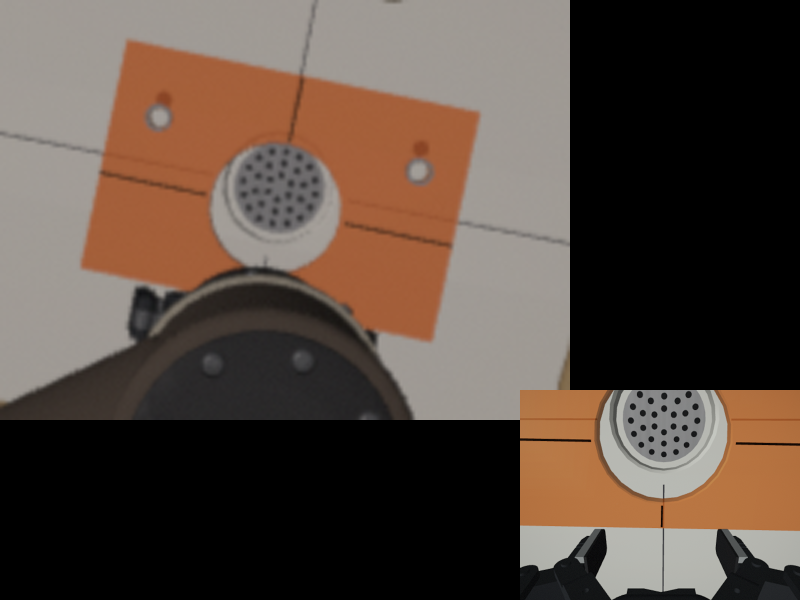

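Contact has just begun at the right, and the lines are still aligned sideways. I'll back off a little, lower the tips and push on.

Emit:
play_rows:
  grip: [1, 1, 1, 1, 1, 1, 1, 1, 1]
  xyz:
    - [-0.003, 0, 0]
    - [0, 0, 0.003]
    - [0, 0, 0.001]
    - [0.003, 0, 0]
    - [0.003, 0, 0]
    - [0.003, 0, 0]
    - [0.002, 0, 0]
    - [0.002, 0, 0]
    - [0, 0, 0]
  turn:
    - [0, 0, 0]
    - [0, 0, 0]
    - [0, 0, 0]
    - [0, 0, 0]
    - [0, 0, 0]
    - [0, 0, 0]
    - [0, 0, 0]
    - [0, 0, 0]
    - [0, 0, 0]

```text
time_s: 13.15
ee_pos: [495.1, 5.3, 18.1]
tool_rot: [0.995, -0.103, 0.0, -0.003]
force: [-0.6, 0.1, 0.9]
width: 0.998
```

```bash
python3 -c "
from off import *
edge(); show('c7')"
```

```text
rect centre panel [-7.5  0.3] wh [119.6  77.6] ang 10.62
t 13.2 panel xy [-93.3   0.7] z 18.1 yaw-panel deg 0.06 zax [ 0.001  0.005 -1.   ] F [-2.1  0.2  0.4] w 1.0
```

View pics/c7.png

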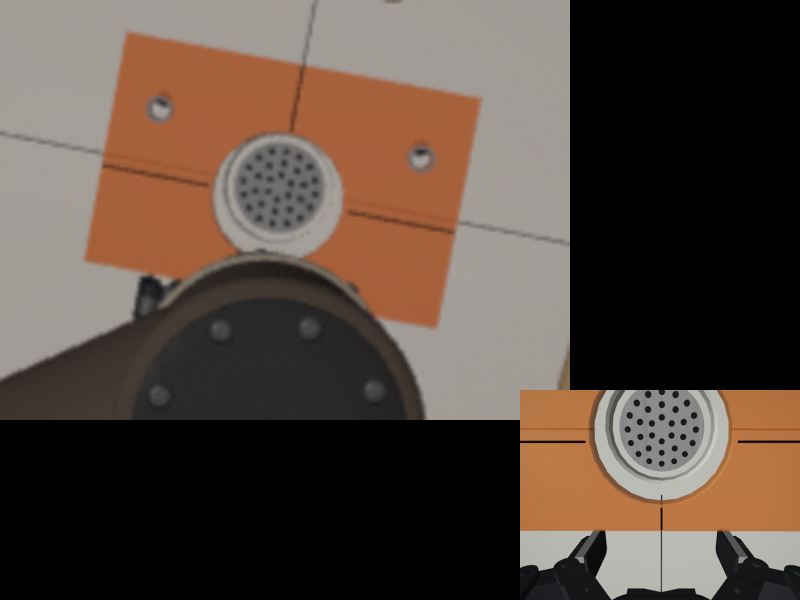

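Parallel and centred: dark crescents of both pins show in the holes at (160,101) and (421,150). About 6–7 mm is left.

Emit:
play_rows:
  grip: [1, 1, 1, 1, 1, 1]
  xyz:
    - [0.0015, 0, 0]
    - [0.0015, 0, -0.0005]
    - [0.0015, 0, 0]
    - [0.001, 0, 0]
    - [0.001, 0, 0]
    - [0, 0, 0]
  turn:
    - [0, 0, 0]
    - [0, 0, 0]
    - [0, 0, 0]
    - [0, 0, 0]
    - [0, 0, 0]
    - [0, 0, 0]

```text
time_s: 13.8
ee_pos: [502.3, 3.8, 18.6]
tool_rot: [0.995, -0.103, 0.0, -0.003]
force: [-2.7, 1.3, 2.0]
width: 1.001
```

```bash
cat >> off.py <<'E'
def heights():
    t=get_image('top')
    for x,y in [(55,100),(55,0),(55,-100),(0,80),(0,-80)]:
        u,v=proj(t,[*(PO+U*x+V*y),40]); D=np.median([dep(t,u+i,v+j)[2] for i in (-1,0,1,2) for j in (-1,0,1,2)]); print((x,y),round(D,1),end=' ')
    print()
E
python3 -c "
from off import *
edge(); st(robot.sense()); heights()"
```

```text
rect centre panel [-0.7  0.2] wh [118.9  77.1] ang 10.74
t 13.85 panel xy [-86.1   0.8] z 18.6 yaw-panel deg 0.06 zax [ 0.001  0.006 -1.   ] F [-1.5  0.3  0.9] w 1.0
(55, 100) 36.5 (55, 0) 36.5 (55, -100) 36.7 (0, 80) 36.9 (0, -80) 37.2
```

The heights have levelled out, so it looks seated. I'll back off and check.

Emit:
play_rows:
  grip: [1, 1, 1, 1, 1, 1, 1, 1, 1, 1]
  xyz:
    - [-0.006, 0, 0]
    - [-0.01, 0, 0]
    - [-0.015, 0, -0.005]
    - [-0.01, 0, -0.025]
    - [0, 0, -0.035]
    - [0, 0, -0.035]
    - [0, 0, -0.035]
    - [0, 0, -0.035]
    - [0, 0, 0]
    - [0, 0, 0]
  turn:
    - [0, 0, 0]
    - [0, 0, 0]
    - [0, 0, 0]
    - [0, 0, 0]
    - [0, 0, 0]
    - [0, 0, 0]
    - [0, 0, 0]
    - [0, 0, 0]
    - [0, 0, 0]
    - [0, 0, 0]

```text
time_s: 14.73
ee_pos: [453.5, 11.6, 194.8]
tool_rot: [0.995, -0.103, 0.001, -0.003]
force: [-0.2, -0.7, -1.2]
width: 0.999
```

```bash
python3 -c "
from off import *
edge(); heights(); show('c8')
t=get_image('top')
for x,y in [(-100,100),(120,0),(-100,-100)]:
    u,v=proj(t,[*(PO+U*x+V*y),30]); print('panel z',dep(t,u,v)[2].round(1))
for n in ['chisel','sanding_block','guide_bush']: print(n,np.round(nets.spot_in(n,t)[0]['bbox'],1))
"
```

```text
rect centre panel [-0.4  0.2] wh [118.9  76.9] ang 10.78
(55, 100) 36.4 (55, 0) 36.4 (55, -100) 37.3 (0, 80) 37.3 (0, -80) 36.5 
t 14.83 panel xy [-135.2   -1.9] z 194.0 yaw-panel deg 0.11 zax [ 0.001  0.004 -1.   ] F [-0.   0.4 -0.6] w 1.0
panel z 28.3
panel z 28.2
panel z 29.9
chisel [384.7 191.5  44.1 128.8]
sanding_block [179.8 134.2  64.9  39. ]
guide_bush [321.1 161.   22.9  20.2]
```

View pics/c8.png

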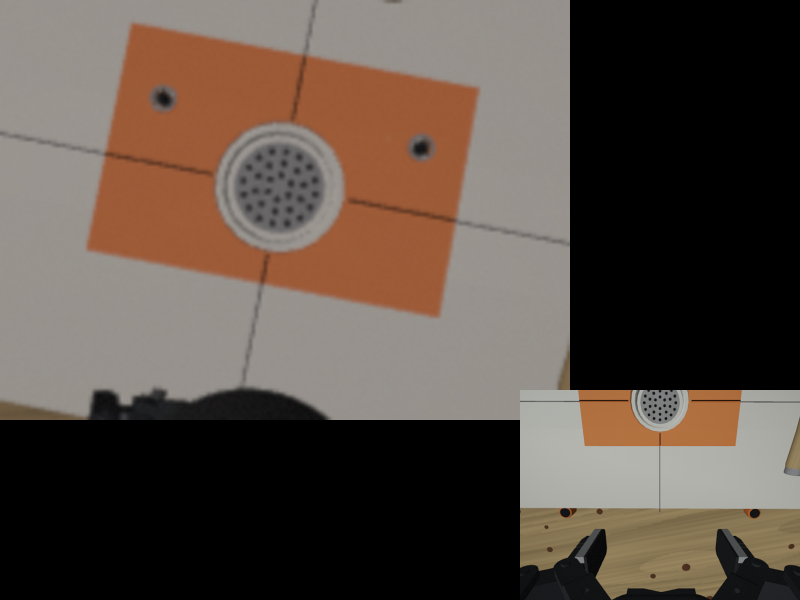

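Both pins show centred in their holes at (164,99) and (421,148). All the engraved lines lie on the pencil lines, the plate reads 8 mm above the panel all over, and the hand is clear.

```bash
python3 -c "
from station import workorder
print(workorder.sign_off())"
```

```text
the job is handed in; nothing more can be done
None
```

The template is seated on both pins and lies flat on the panel. I handed the job in with the hand clear, about 165 mm above the panel, at 14.8 s.

- **What I did:** I pushed the near edge with the open fingertips to square the template up. I then pushed its left edge about 13 mm sideways with the fingers shut, and pushed the near edge again until both holes dropped over the pins. It was never gripped or lifted. The wrist force I read at the end of each move stayed below about 5 N.
- **Seating:** In the last top picture both pins are centred in their holes and the engraved lines lie on the pencil lines. The template's centre is within about 0.5 mm of the panel's.
- **Flatness:** Five points on the plate read 36.4–37.3 mm, against a true seated height of 38 mm. The bare panel read 28.2–29.9 mm against 30 mm, so this looks like the depth camera reading 1–2 mm low. The plate came out about 8 mm above the panel and level, within the noise.
- **Other items:** The sanding block, brass ring and chisel were found where they started, within about 3 px (roughly 5 mm). That is the network's own scatter, and nothing went near them.

No check failed.

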